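Open a push-and-turn descaler bottle in the one-handed opening stand

TASK

The teapot needs descaling: carry the closed blue descaler bottle upright to the white opening stand, turn it so that its flat sides match the well and seat it fully down in it. Then press the white safety cap down, twist it anticlockwise until it comes free and lift it straight off, leaving the bottle in the well and not disturbing the mugs or the tea drum. Finish while still holding the cap, upright and about 6 cm above the bottle's open mouth; do not put it down or let go.

Things in the scene. Friction and masses are not known exactly. Their poses are not given: they have to be found in the camera images.
- bottle: Blue descaler bottle, 0.24 to 0.4 kg, oblong in plan: 76 mm (its x) by 52 mm (its y), corners rounded 12 mm, straight sides up to 90 mm, then a shoulder ending in a flat deck 113.5 mm up; pale labels on the broad sides, white mark on the +x shoulder. Origin: centre of the underside, z up. It can be lifted and carried by its locked cap.
- cap: White ribbed round safety cap, red arrows on top, 46 mm across, 38 mm high, 70 g, a loose part. Origin: centre of its open underside, z up. Closed, its underside is 120 mm (its top 158 mm) above the bottle's underside and its x axis (red radial mark) lies along the bottle's x. Locked, it turns no more than about 6 degrees either way. A sprung liner inside pushes it up into its lock.
- cap_mid (a point): Point on the cap's axis 22 mm above its underside, a good height to grip. Pushed down 4 mm or more (5 N starts it, 9 N at 4 mm, 11 N at 6.5 mm where it bottoms on the shoulder) the cap turns anticlockwise seen from above; from 41 degrees on it is free, at about 75 it meets a stop: 55 to 65 is best. Then it springs up 4 mm if let and lifts off; 20 mm of lift clear the neck.
- holder: White plastic opening stand lined with dark rubber, suction feet at its corners, stuck fast to the table. Foot 150 mm (its x) by 126 mm (its y), shell 112 x 90 mm, 48 mm high. In its middle an oblong well open at the top, 80 mm along x by 56 mm along y, 40 mm deep; the top 5 mm of its walls slope outward by 5 mm. Origin: centre of the underside, z up.
- well_floor (a point): Centre of the well's floor, 8 mm above the table; axes parallel to the stand's. The seated bottle's origin lies here, its x along the well's x, either way round.
- bottle_mouth (a point): Centre of the open top of the bottle's neck, 140 mm above the bottle's underside. The neck is 26 mm wide, with three bayonet hooks round it out to 36 mm, all hidden under the cap until it is off.
- mug_1: loose beige stoneware mug, 81 mm high, to the right near the front edge; a bystander. Origin: centre of the underside
- mug_2: loose beige stoneware mug like the other; a bystander. Origin: centre of the underside
- tea_drum: loose brown card drum with a grey metal lid, 100 mm across, 94 mm high, on the left; a bystander. Origin: centre of the underside
Not all that is in view belongs to the job. Leave any pink look-alike of the cap alone.

How it is judged:
By the outcome, as a careful person would: the job done as asked, in the order asked, and still so for the second after the job is handed in, while the arm keeps its last pose, push and grip.
It also fails if it takes over 46 s, if anything falls off the work surface, if the arm or the gripper's body presses on something with over 40 N, if the wrist force passes 120 N, or if a joint passes its speed limit or range.

ROBOT

A 6-joint arm with a two-finger parallel gripper is mounted at the origin on a cart in front of the work surface, level with it; the furniture and walls round the work are solid. World frame = base frame: x ahead of the robot, y to its left, z up, the work surface at z = 0. Lengths are in m, angles in degrees, forces in N, time in s.
With the tool pointing down it reaches from about 0.375 to 0.9 m from the base axis. Payload 3.1 kg.
Tool frame: the origin (TCP) lies at the very end of the fingers, on their centre line; the grasp point (between the pads) lies 19 mm behind it (bot.hold_point_z is the z of the grasp point in the tool frame, in m); z points along the fingers, y is the line along which they close (so a half turn about z gives the same grasp; the last joint's range is limited). The gripper opens to 87 mm and grips with 3 to 60 N. Pads are 19 mm wide; open, the fingers measure 117 mm over their backs; the gripper's body (75 mm by 190 mm) begins 51 mm behind the grasp point.
Start: joints at [57.955, 30.224, 82.088, -0, 67.689, -10.227], TCP at [0.232, 0.58, 0.223] pointing down, gripper open.
Joint ranges: [-176.69, 176.69], [-43.24, 126.21], [12.49, 139.97], [-82, 262], [0, 151.66], [-163.58, 163.58]. Speed limits (degrees/s): [159.86, 159.86, 180, 180, 180, 180].

INTERFACE

Orientations are given as a 3x3 rotation matrix whose columns are the frame's x, y, z axes.
In Python, from rig import bot, capture, camera_model gives the robot as it stands.
- The arm moves only by the tool apply_moves, never from a script. Its argument "plan" is text: rows parted by semicolons, each of 6 numbers parted by spaces: the shift along the tool's x, y, z in units of 0.05 m (1.0 is 0.05 m), then the turn, a rotation vector about the tool's x, y, z in units of 360 degrees (1.0 is 360 degrees). In form: dx dy dz ax ay az; .... A call has 1 to 10 rows; each row shifts and turns the commanded pose from where the row before left it, along the tool's axes as they then stand; what a row does not reach is not made up. A row lasts 1/12 s, in which the tool goes at most 41.7 mm and 7.16 degrees, less where a joint would pass 70% of its speed; a pose out of reach is approached as far as the arm can. A call with a number of a shift or a turn outside -1 to 1 is refused whole. A call with a gripper value outside its range is refused whole. "gripper" is the gripper command: -1 is shut, 1 is fully open, values between are in proportion, set as the call begins (left out, the last holds). The fingers move at their own pace and stop on an object; the grip force is fixed at half the most. Time passes only in rows, so rows that do not move let the fingers close. It gives the time, the measured TCP pose, the force, the opening and the grip force at its end, in the units of the state.
- bot.read_state(): the state, without advancing time (a new reading comes with each control period).
- capture(name): name is "side" or "top" or "wrist"; returns the picture (400x640x3 uint8, red, green, blue); there is no depth.
- camera_model(name): a dict with "vertical_fov" (degrees; the focal length in pixels is half the picture's height over the tangent of half this angle, whatever the lens; pixels are square), "cx", "cy" (the principal point, pixels), "dist" ([k1, k2, p1, p2, k3] as OpenCV has them; the pictures are not rectified), "position" and "rotation" of the camera in the world; the wrist camera has in their place "hand_eye" (4x4, takes a point from camera to tool coordinates, whose origin is the TCP and whose axes are the flange's). Camera axes: x right, y down, z forward; pixel columns grow to the right and rows downward; lengths in m; the calibration is good to about 2 mm. A picture is of the moment at which its call begins: read the wrist's pose just before it. camera_model takes no time and is no camera call.
- bot.hand_in(): hands the job in; it is judged then, once.
The state is a dict: "time_s": time; "joint_positions": joint angles; "qvel": joint speeds; "tau": joint torques, N m; "position": TCP position; "tcp_rot": TCP orientation; "force": force on the tool from outside, world axes, zero at the start; "moment": the same for the moment, N m; "opening": opening from 0.0 (shut) to 1.0 (fully open); "grasp_force": force on a finger pad.
Only numpy, scipy, OpenCV 4.12 (cv2) and the standard library are available. Lean on these libraries where they do the work, as an engineer would, in place of code of your own. Each camera call takes 0.05 s, during which the arm holds its last target. There are 200 camera calls.

## Working session

There is one attempt and no reset: what is moved stays moved. The work goes in short steps, Python scripts to look and compute and a tool call to move; the robot and the scene stay as the last step left them, time stands still between calls to the robot, and variables do not carry over. Pictures are saved under pics/ and viewed, at most 10 in all, crops included, and the job is handed in when it is done.

Besides the shell and the picture viewer there is one more tool, called after "Call:" as a command line: name --argument value ..., lists and objects as JSON in quotes. apply_moves: Moves the arm, as the interface text tells. Its arguments: {"type":"object","properties":{"plan":{"type":"string"},"gripper":{"type":"number"}},"required":["plan"]}

```bash
ls; mkdir -p pics
python3 - <<'E'
from rig import bot,capture,camera_model
import cv2,numpy as np
s=bot.read_state();print(s['time_s'],s['position'],np.round(s['tcp_rot'],3).tolist(),bot.hold_point_z)
for n in("side","top","wrist"):
    i=capture(n);cv2.imwrite(f"pics/{n}0.png",i[:,:,::-1]);print(n,{k:np.round(v,4).tolist() for k,v in camera_model(n).items()})
a=cv2.imread("pics/side0.png");b=cv2.imread("pics/top0.png")
cv2.imwrite("pics/a.png",cv2.resize(np.vstack([a,b]),(480,600)))
E
```

```text
pics
0.0 [0.23188947 0.57963637 0.22161016] [[-0.928, 0.372, -0.001], [0.372, 0.928, -0.002], [0.0, -0.002, -1.0]] -0.0187
side {'vertical_fov': 57.9953, 'cx': 315.9507, 'cy': 203.8421, 'dist': [-0.0786, 0.0, 0.0, 0.0, 0.0], 'position': [0.231, -0.8943, 0.697], 'rotation': [[0.9709, -0.1412, 0.1935], [-0.2391, -0.5251, 0.8168], [-0.0137, -0.8393, -0.5436]]}
top {'vertical_fov': 56.3791, 'cx': 317.9621, 'cy': 193.2016, 'dist': [-0.0599, 0.0, 0.0, 0.0, 0.0], 'position': [0.2675, -0.0025, 1.1878], 'rotation': [[-0.02, -0.9855, 0.1683], [-0.9998, 0.0194, -0.0056], [0.0023, -0.1684, -0.9857]]}
wrist {'vertical_fov': 65.465, 'cx': 316.2864, 'cy': 203.6276, 'dist': [-0.0508, 0.0, 0.0, 0.0, 0.0], 'hand_eye': [[-0.0008, -0.9698, -0.2439, 0.0684], [1.0, -0.0007, -0.0008, 0.0003], [0.0006, -0.2439, 0.9698, -0.162], [0.0, 0.0, 0.0, 1.0]]}
```

View pics/top0.png

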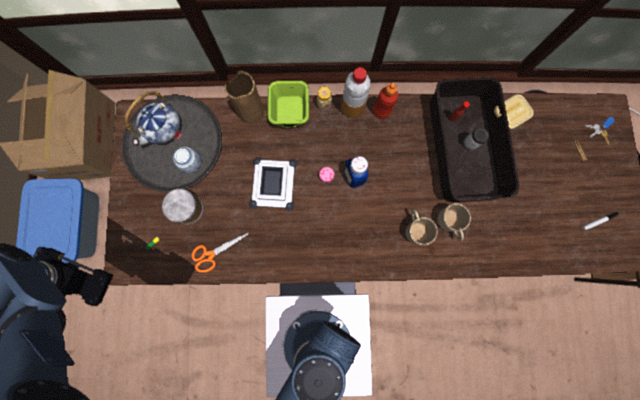

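View pics/side0.png

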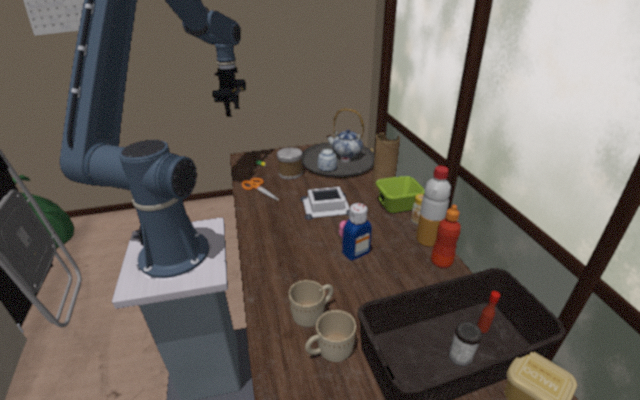

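Top view: the closed blue bottle with a white cap is at about (357,170), the cap near (359,163). The stand is at (272,183), the pink look-alike at (326,174), and mugs at (421,230) and (454,217). The drum is at (181,205). A small white jar at (187,157) stands on the tray. Only the item at (357,170) is blue with a white cap, so it fits. I'll confirm it in an enlarged crop and measure.

```bash
cat > h.py <<'E'
import cv2,numpy as np
from rig import bot,capture,camera_model
def ray(name,px,st=None):
    m=camera_model(name);f=200/np.tan(np.radians(m['vertical_fov']/2))
    K=np.array([[f,0,m['cx']],[0,f,m['cy']],[0,0,1]])
    u=cv2.undistortPoints(np.array(px,float).reshape(-1,1,2),K,np.array(m['dist'],float)).reshape(-1,2)
    d=np.c_[u,np.ones(len(u))]
    if name=='wrist':
        T=np.eye(4);T[:3,:3]=st['tcp_rot'];T[:3,3]=st['position'];T=T@np.array(m['hand_eye']);R,p=T[:3,:3],T[:3,3]
    else:R,p=np.array(m['rotation']),np.array(m['position'])
    return p,d@R.T
def onz(name,px,z,st=None):
    p,d=ray(name,px,st);return p+d*((z-p[2])/d[:,2])[:,None]
def blobs(mask,amin=30):
    cs,_=cv2.findContours(mask.astype(np.uint8),cv2.RETR_EXTERNAL,cv2.CHAIN_APPROX_NONE)
    return sorted([c for c in cs if cv2.contourArea(c)>amin],key=cv2.contourArea,reverse=True)
E
python3 - <<'E'
from h import *
b=cv2.imread("pics/top0.png");hsv=cv2.cvtColor(b,cv2.COLOR_BGR2HSV);h,s,v=cv2.split(hsv)
w=(s<60)&(v>130);w[:140]=0;w[215:]=0;w[:,:245]=0;w[:,400:]=0
for c in blobs(w,20):
    r=cv2.minAreaRect(c);print('white',r,onz('top',[r[0]],.158),onz('top',[r[0]],.048))
    if cv2.contourArea(c)>500:print(onz('top',cv2.boxPoints(r),.048))
bl=(h>100)&(h<130)&(s>120)&(v>40);bl[:140]=0;bl[215:]=0;bl[:,:300]=0;bl[:,400:]=0
for c in blobs(bl,20)[:2]:print('blue',cv2.minAreaRect(c))
cv2.imwrite("pics/crop.png",np.hstack([cv2.resize(b[140:220,245:405],None,fx=5,fy=5,interpolation=2)]))
E
```

```text
white ((272.6534118652344, 183.332275390625), (40.27134323120117, 47.049686431884766), 4.573921203613281) [[0.47400164 0.1185106  0.158     ]] [[0.4960621  0.13143779 0.048     ]]
[[0.42869831 0.1992751  0.048     ]
 [0.5778102  0.18904309 0.048     ]
 [0.56474912 0.06241521 0.048     ]
 [0.41633703 0.07535438 0.048     ]]
white ((359.25, 164.25001525878906), (16.26345443725586, 15.55634880065918), 45.0) [[ 0.52444976 -0.12736146  0.158     ]] [[ 0.55189896 -0.14069771  0.048     ]]
blue ((357.2586669921875, 171.6034698486328), (27.656906127929688, 19.3134822845459), 78.11134338378906)
```

View pics/crop.png

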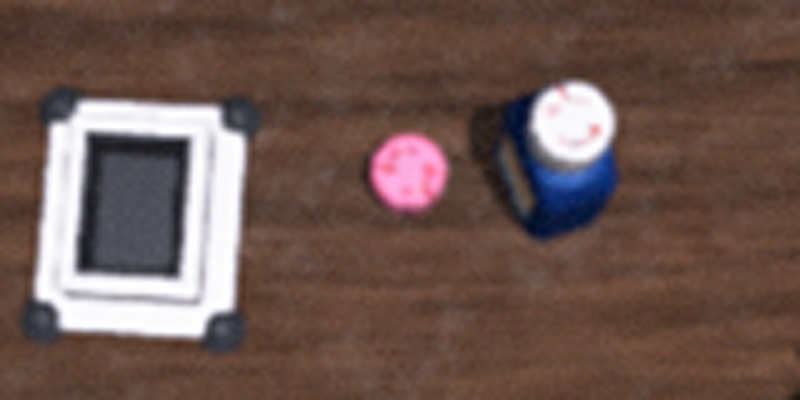

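Confirmed: of the white-capped items, (359,164) is the cap with red arrows on the blue bottle, at about (0.524,-0.127). The stand is at about (0.49,0.125), and the pink one is left alone. Next I fly over the stand for a close look.

Call:
apply_moves --plan "0 0 -0.5 0 0 0;-0.2 -0.16 -0.5 0 0 0;-0.47 -0.375 -0.4 0 0 0;-0.5 -0.4 -0.2 0 0 0;-0.5 -0.4 0 0 0 0;-0.5 -0.4 0 0 0 0;-0.5 -0.4 0 0 0 0;-0.5 -0.4 0 0 0 0;-0.5 -0.4 0 0 0 0;-0.5 -0.4 0 0 0 0" --gripper 1

```text
time_s: 0.98
position: [0.3641, 0.3464, 0.3024]
tcp_rot: [[-0.928, 0.371, -0.0], [0.371, 0.928, -0.0], [0.0, -0.0, -1.0]]
force: [0.9, 0.1, 0.1]
opening: 0.999
grasp_force: 0.0
```

Call:
apply_moves --plan "-0.5 -0.4 0 0 0 0;-0.5 -0.4 0 0 0 0;-0.5 -0.4 0 0 0 0;-0.5 -0.4 0 0 0 0;-0.5 -0.4 0 0 0 0;-0.5 -0.4 0 0 0 0;-0.5 -0.4 0 0 0 0;-0.3 -0.24 0 0 0 0;-0.2 -0.16 0 0 0 0;0 0 0 0 0 0"

```text
time_s: 1.82
position: [0.4912, 0.1232, 0.3023]
tcp_rot: [[-0.927, 0.375, 0.0], [0.375, 0.927, -0.001], [-0.0, -0.0, -1.0]]
force: [-0.5, -1.1, -0.1]
opening: 1.004
grasp_force: 0.0
```

Run:
```python
from h import *
s=bot.read_state();i=capture('wrist')[:,:,::-1].copy();cv2.imwrite('pics/w1.png',i)
import pickle;pickle.dump(s,open('s1.pkl','wb'));print(s['time_s'],s['position'],s['joint_positions'],np.round(s['qvel'],2))
```

```text
1.8167 [0.49122285 0.12316244 0.30228619] [ 1.43429569e+00  1.56775751e+01  9.28369318e+01 -3.39737472e-02
  7.14732608e+01 -6.65611275e+01] [ 2.83 -0.91  1.48  1.97  0.95  1.87]
```

View pics/w1.png

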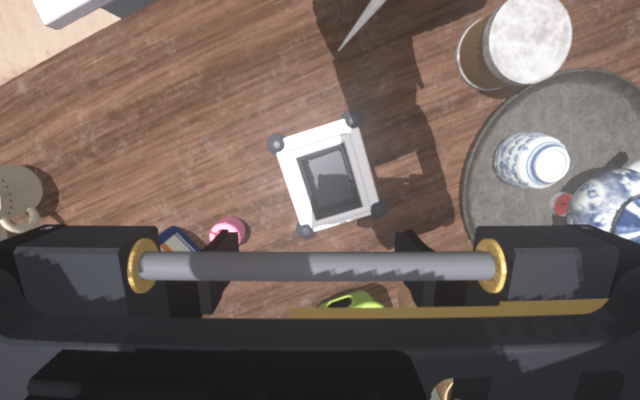

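The wrist view shows the stand at (327,178), its well a dark rectangle around (328,178). The bottle corner is at (180,238), the pink cap at (228,230), and the drum at (525,40). I'll measure the well rim at z=0.048.

```bash
cat > hold.py <<'E'
from h import *
def well(i,s,box):
    x0,y0,x1,y1=box
    g=cv2.cvtColor(i,cv2.COLOR_BGR2GRAY);hsv=cv2.cvtColor(i,cv2.COLOR_BGR2HSV)
    w=np.zeros(g.shape,np.uint8);w[y0:y1,x0:x1]=((hsv[...,1]<40)&(g>135))[y0:y1,x0:x1]
    w=cv2.morphologyEx(w,cv2.MORPH_CLOSE,np.ones((3,3)))
    o=blobs(w,500)[0];cs,hier=cv2.findContours(w,cv2.RETR_CCOMP,cv2.CHAIN_APPROX_NONE)
    for nm,c,z in [('outer',o,.01)]+[('hole',c,.048) for c,hh in zip(cs,hier[0]) if hh[3]>=0 and cv2.contourArea(c)>300]:
        p=onz('wrist',c.reshape(-1,2)+0.,z,s)[:,:2]
        r=cv2.minAreaRect((p*1000).astype(np.float32));print(nm,np.round(r[0],1),np.round(r[1],1),round(r[2],2))
E
python3 - <<'E'
from hold import *
import pickle
well(cv2.imread('pics/w1.png'),pickle.load(open('s1.pkl','rb')),(260,100,400,250))
E
```

```text
outer [502.8 136.4] [126.2 150.6] 85.36
hole [504.5 136.8] [69.9 92.7] 85.36
```

Call:
apply_moves --plan "-0.25 -0.5 0 0 0 0;-0.25 -0.5 0 0 0 0;-0.25 -0.5 0 0 0 0;-0.25 -0.5 0 0 0 0;-0.25 -0.5 0 0 0 0;-0.25 -0.5 0 0 0 0;-0.25 -0.5 0 0 0 0;-0.25 -0.5 0 0 0 0;-0.2 -0.4 0 0 0 0;0 0 0 0 0 0"

```text
time_s: 2.7
position: [0.5111, -0.1222, 0.3025]
tcp_rot: [[-0.928, 0.373, 0.001], [0.373, 0.928, -0.002], [-0.001, -0.001, -1.0]]
force: [1.0, -0.8, 0.7]
opening: 1.0
grasp_force: 0.0
```

Run:
```python
from h import *
s=bot.read_state();i=capture('wrist')[:,:,::-1].copy();cv2.imwrite('pics/w2.png',i)
import pickle;pickle.dump(s,open('s2.pkl','wb'));print(s['time_s'],s['position'],s['joint_positions'],np.round(s['qvel'],2))
cv2.imwrite('pics/w2c.png',cv2.resize(i[60:310,160:480],None,fx=2.4,fy=2.4,interpolation=2))
```

```text
2.7 [ 0.51107265 -0.1222035   0.30253876] [-2.56065781e+01  1.72838213e+01  9.03924812e+01 -6.32039169e-02
  7.22426354e+01 -9.36624629e+01] [ 2.99 -0.91  1.95  2.97  1.47  2.72]
```

View pics/w2c.png

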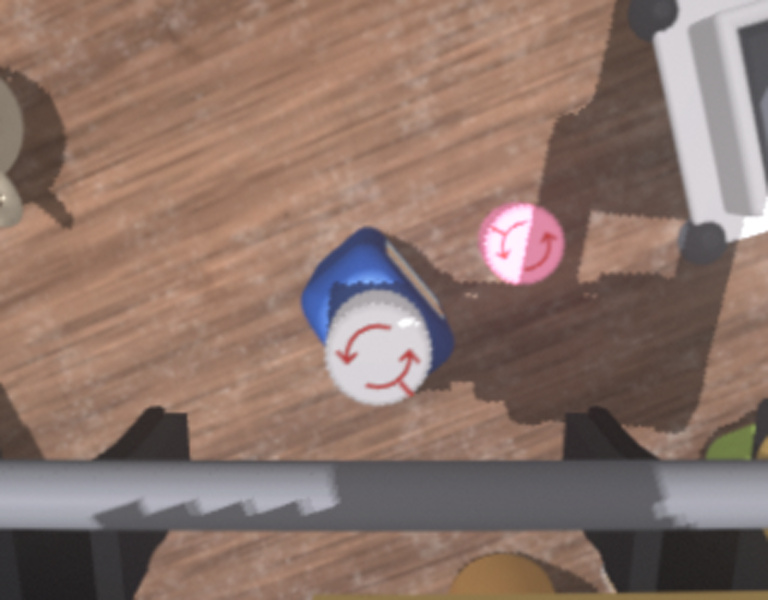

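The crop shows the cap centred at crop (379,347), its red radial mark at (409,392). The pale label strip runs from (393,243) to (440,315).

Run:
```python
from h import *
import pickle
s=pickle.load(open('s2.pkl','rb'));i=cv2.imread('pics/w2.png')
c=lambda p:np.array(p)/2.4+[160,60]
hsv=cv2.cvtColor(i,cv2.COLOR_BGR2HSV);h,sa,v=cv2.split(hsv)
m=((sa<45)&(v>130)|((h<12)|(h>170))&(sa>60)&(v>110)).astype(np.uint8);k=np.zeros_like(m);cv2.circle(k,(318,205),26,1,-1);m&=k
m=cv2.morphologyEx(m,cv2.MORPH_OPEN,np.ones((3,3)))
b=blobs(m)[0];p=onz('wrist',b.reshape(-1,2)+0.,.158,s)[:,:2]*1000
print('cap rect',cv2.minAreaRect(p.astype(np.float32)),'circ',cv2.minEnclosingCircle(p.astype(np.float32)))
a=lambda q:np.degrees(np.arctan2(*(q[1]-q[0])[[1,0]]))
q=onz('wrist',[c((379,347)),c((409,392))],.158,s);print('mark',q,a(q))
q=onz('wrist',[c((440,315)),c((393,243))],.09,s);print('label',a(q))
# blue outline fitted with straight edges
bl=((h>100)&(h<130)&(sa>110)).astype(np.uint8);bl[:,:270]=0;bl[:,370:]=0;bl[:140]=0;bl[235:]=0
o=cv2.approxPolyDP(cv2.convexHull(np.vstack(blobs(bl,20)[:3])),2,True).reshape(-1,2);print(o.tolist())
pp=onz('wrist',o+0.,.09,s)[:,:2];d=np.roll(pp,-1,0)-pp
for e in zip(np.round(pp,3).tolist(),np.round(np.degrees(np.arctan2(d[:,1],d[:,0])),1),np.round(np.linalg.norm(d,axis=1),3)):print(e)
```

```text
cap rect ((521.4837646484375, -126.8424301147461), (47.02837371826172, 51.54478073120117), 68.05960083007812) circ ((522.25341796875, -125.33773040771484), 26.536108016967773)
mark [[ 0.52083681 -0.12449235  0.158     ]
 [ 0.54420862 -0.1199742   0.158     ]] 10.94122113542427
label -168.54790100918993
[[309, 159], [317, 163], [327, 177], [294, 201], [286, 183], [293, 171]]
([0.481, -0.12], np.float64(41.5), np.float64(0.011))
([0.489, -0.113], np.float64(13.6), np.float64(0.021))
([0.509, -0.108], np.float64(-75.5), np.float64(0.051))
([0.522, -0.157], np.float64(-179.4), np.float64(0.025))
([0.497, -0.157], np.float64(127.1), np.float64(0.017))
([0.487, -0.143], np.float64(104.7), np.float64(0.024))
```

Bottle yaw is about 11.2° and the cap is near (0.521,-0.125). I'll descend partway and re-measure.

Call:
apply_moves --plan "-0.05 0 0.1 0 0 0;-0.08 0.02 0.3 0 0 0;-0.08 0 0.4 0 0 0;0 0 0.4 0 0 0;0 0 0.4 0 0 0;0 0 0.3 0 0 0;0 0 0.1 0 0 0;0 0 0 0 0 0"

```text
time_s: 3.42
position: [0.5194, -0.1207, 0.2011]
tcp_rot: [[-0.929, 0.37, -0.004], [0.37, 0.929, 0.002], [0.004, 0.001, -1.0]]
force: [-0.5, -0.5, -0.2]
opening: 1.0
grasp_force: 0.0
```

Run:
```python
from h import *
s=bot.read_state();i=capture('wrist')[:,:,::-1].copy();cv2.imwrite('pics/w3.png',i)
print(s['time_s'],s['position'],np.round(s['qvel'],1))
hsv=cv2.cvtColor(i,cv2.COLOR_BGR2HSV);h,sa,v=cv2.split(hsv)
m=((sa<45)&(v>130)).astype(np.uint8)
m=cv2.morphologyEx(m,cv2.MORPH_CLOSE,np.ones((7,7)))
for b in blobs(m,800)[:4]:
    p=onz('wrist',b.reshape(-1,2)+0.,.158,s)[:,:2]*1000
    print(cv2.boundingRect(b),cv2.minAreaRect(p.astype(np.float32)),cv2.minEnclosingCircle(p.astype(np.float32)))
```

```text
3.4167 [ 0.51940477 -0.12074049  0.20106049] [-0.5 -1.7 -2.3 -0.1  0.9 -0.1]
(461, 12, 136, 157) ((487.10308837890625, 41.72641372680664), (82.87010955810547, 91.0945816040039), 85.30919647216797) ((486.2235412597656, 43.26251983642578), 54.135520935058594)
(0, 51, 123, 166) ((402.615234375, -262.60296630859375), (86.99284362792969, 119.19461059570312), 55.21949005126953) ((403.2915344238281, -269.3011474609375), 67.2491226196289)
(140, 195, 203, 87) ((520.82470703125, -179.03604125976562), (151.23025512695312, 52.10004425048828), 89.35307312011719) ((512.775634765625, -179.09376525878906), 75.76803588867188)
(445, 256, 50, 24) ((589.9073486328125, -27.644773483276367), (36.70637893676758, 18.304794311523438), 67.45404052734375) ((592.3860473632812, -28.887277603149414), 18.80437469482422)
```

View pics/w3.png

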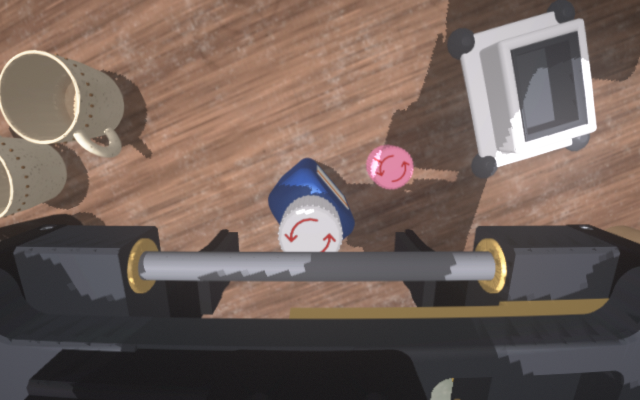

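The cap top is visible between columns 280 and 342, centred near (311,234), and partly hidden by the gripper's bar. The stand is at (530,85).

Run:
```python
from hold import *
s=bot.read_state();i=cv2.imread('pics/w3.png')
print(onz('wrist',[[311,234],[280,234],[342,234]],.158,s))
well(i,s,(440,0,610,190))
```

```text
[[ 0.52397261 -0.1268176   0.158     ]
 [ 0.51592265 -0.14702521  0.158     ]
 [ 0.53203911 -0.10662997  0.158     ]]
outer [506.8 140.6] [142.6 148.9] 85.31
hole [505.7 135.1] [71.6 92.7] 85.48
```

Call:
apply_moves --plan "-0.05 -0.04 0 0 0 0;-0.06 -0.04 0.1 0 0 0;0 0 0.25 0 0 0;0 0 0.3 0 0 0;0 0 0.3 0 0 0;0 0 0.3 0 0 0;0 0 0.2 0 0 0;0 0 0.07 0 0 0;0 0 0 0 0 0;0 0 0 0 0 0"

```text
time_s: 4.3
position: [0.5247, -0.1291, 0.127]
tcp_rot: [[-0.928, 0.372, 0.001], [0.372, 0.928, -0.001], [-0.001, -0.0, -1.0]]
force: [0.1, -0.0, 0.1]
opening: 0.997
grasp_force: 0.0
```

Call:
apply_moves --plan "0 0 0 0 0 0;0 0 0 0 0 0;0 0 0 0 0 0;0 0 0 0 0 0;0 0 0 0 0 0;0 0 0 0 0 0;0 0 0 0 0 0;0 0 0 0 0 0" --gripper -1

```text
time_s: 4.97
position: [0.5244, -0.1286, 0.1266]
tcp_rot: [[-0.928, 0.372, 0.001], [0.372, 0.928, 0.0], [-0.0, 0.001, -1.0]]
force: [0.8, 0.4, 0.2]
opening: 0.515
grasp_force: 30.0
```

Call:
apply_moves --plan "0 0 -0.1 0 0 0;0 0 -0.2 0 0 0;0 0 -0.3 0 0 0;0 0 -0.4 0 0 0;0 0 -0.4 0 0 0;0 0 -0.3 0 0 0;0 0 -0.2 0 0 0;0 0 0 0 0 0;0 0 0 0 0 0"

```text
time_s: 5.72
position: [0.524, -0.1287, 0.2218]
tcp_rot: [[-0.928, 0.372, 0.0], [0.372, 0.928, -0.0], [-0.0, -0.0, -1.0]]
force: [-0.9, 0.1, -3.2]
opening: 0.512
grasp_force: 30.0
```

Run:
```python
from h import *
s=bot.read_state();print(s['time_s'],s['position'],s['force'],s['moment'])
a=capture('side')[:,:,::-1].copy();i=capture('wrist')[:,:,::-1].copy();cv2.imwrite('pics/w4.png',i);cv2.imwrite('pics/s4.png',a)
cv2.imwrite('pics/c4.png',np.hstack([cv2.resize(a[90:290,270:430],(400,500),interpolation=2),cv2.resize(i[110:310,220:380],(400,500),interpolation=2)]))
```

```text
5.7167 [ 0.52396011 -0.12874117  0.22180993] [-0.85164219  0.12882835 -3.24146953] [ 0.05163231  0.06498125 -0.00020265]
```

View pics/c4.png

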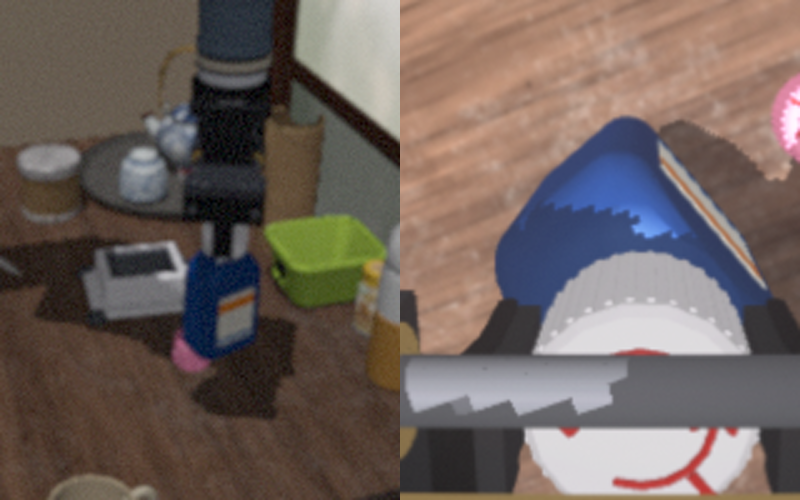

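The bottle hangs upright from the cap. In the right crop the label edge runs (660,150) to (765,285), the cap top spans columns 525 to 760, and the red mark is at (690,472) to (710,495).

Run:
```python
from h import *
s=bot.read_state();c=lambda p:(np.array(p)-[400,0])/2.5+[220,110]
a=lambda q:np.degrees(np.arctan2(*(q[1]-q[0])[[1,0]]))
zb=.0952
print('label',a(onz('wrist',[c((765,285)),c((660,150))],zb+.088,s))+180)
print('mark', a(onz('wrist',[c((690,472)),c((710,495))],zb+.158,s)))
q=onz('wrist',[c((525,430)),c((760,430)),c((643,300))],zb+.158,s);print(q,(q[0]+q[1])/2,s['position'])
```

```text
label 16.14446518778729
mark 16.3555869093124
[[ 0.51658463 -0.14851664  0.2532    ]
 [ 0.53267445 -0.10840786  0.2532    ]
 [ 0.50125431 -0.11900128  0.2532    ]] [ 0.52462954 -0.12846225  0.2532    ] [ 0.52317219 -0.12838343  0.2205239 ]
```

Run:
```python
from h import *
import pickle
s4=bot.read_state();s2=pickle.load(open('s2.pkl','rb'))
s3=dict(position=np.array([.5194,-.1207,.2011]),tcp_rot=np.array([[-.929,.37,-.004],[.37,.929,.002],[.004,.001,-1]]))
for n,s,zb,(x0,y0,x1,y1) in (('w2',s2,0,(315,155,350,200)),('w3',s3,0,(312,160,352,212)),('w4',s4,.0952,(318,160,370,235))):
    i=cv2.imread(f'pics/{n}.png');hsv=cv2.cvtColor(i,cv2.COLOR_BGR2HSV);h,sa,v=cv2.split(hsv)
    blue=(h>100)&(h<130)&(sa>110)
    # per row: blue->label transition (upper label edge) scanning right from last blue
    L=[]
    for y in range(y0,y1):
        xs=np.where(blue[y,x0-40:x1])[0]+x0-40
        if len(xs)==0: continue
        # last blue pixel before a non-blue bright low-hue pixel
        t=[x for x in range(x0,x1-1) if blue[y,x] and not blue[y,x+1] and v[y,x+2]>120 and (sa[y,x+2]<110)]
        if t:L.append((t[0]+.5,y))
    L=np.array(L);f=np.polyfit(L[:,1],L[:,0],1)
    for _ in range(4):
        r=abs(np.polyval(f,L[:,1])-L[:,0]);g=r<max(.8,1.5*np.median(r));L=L[g] if g.sum()>6 else L;f=np.polyfit(L[:,1],L[:,0],1)
    ys=np.array([L[:,1].max(),L[:,1].min()]);px=np.c_[np.polyval(f,ys),ys]
    q=onz('wrist',px,zb+.085,s);d=q[0]-q[1];print(n,len(L),px.round(1).tolist(),'ang',np.degrees(np.arctan2(d[1],d[0])),np.linalg.norm(d))
i=cv2.imread('pics/w4.png');h,sa,v=cv2.split(cv2.cvtColor(i,cv2.COLOR_BGR2HSV))
red=((h<12)|(h>168))&(sa>90)&(v>90);red[:,:325]=0;red[:,350:]=0;red[:292]=0;red[312:]=0
ys,xs=np.where(red);print(np.c_[xs,ys].tolist())
```

```text
Traceback (most recent call last):
IndexError: too many indices for array: array is 1-dimensional, but 2 were indexed
```

Run:
```python
from h import *
import pickle
s4=bot.read_state();s2=pickle.load(open('s2.pkl','rb'))
s3=dict(position=np.array([.5194,-.1207,.2011]),tcp_rot=np.array([[-.929,.37,-.004],[.37,.929,.002],[.004,.001,-1]]))
for n,s,zb,(x0,y0,x1,y1) in (('w2',s2,0,(315,155,350,200)),('w3',s3,0,(312,160,352,212)),('w4',s4,.0952,(318,160,372,235))):
    i=cv2.imread(f'pics/{n}.png').astype(int);d=i[...,0]-i[...,2]  # blue minus red
    L=[]
    for y in range(y0,y1):
        r=d[y,x0:x1];k=np.where((r[:-1]>15)&(r[1:]<=15))[0]
        if len(k):
            k=k[-1];L.append((x0+k+(r[k]-15)/(r[k]-r[k+1]),y))
    L=np.array(L,np.float32)
    for _ in range(6):
        vx,vy,cx,cy=cv2.fitLine(L,cv2.DIST_HUBER,0,.01,.01).ravel()
        r=abs((L-[cx,cy])@[-vy,vx]);L=L[r<max(.6,np.percentile(r,90))]
    t=(L-[cx,cy])@[vx,vy];px=np.array([[cx,cy]])+np.array([[t.min()],[t.max()]])*[vx,vy]
    q=onz('wrist',px,zb+.08,s);e=q[1]-q[0];print(n,len(L),px.round(1).tolist(),np.degrees(np.arctan2(e[1],e[0])).round(1),np.linalg.norm(e).round(4))
i=cv2.imread('pics/w4.png').astype(int);red=(i[...,2]-i[...,1])[290:311,318:352]
print(red)
```

```text
w2 33 [[319.5, 164.3000030517578], [348.29998779296875, 198.60000610351562]] 18.1 0.057
w3 35 [[316.0, 172.1999969482422], [346.5, 208.1999969482422]] 18.3 0.0446
w4 38 [[320.1000061035156, 159.10000610351562], [366.8999938964844, 230.60000610351562]] 11.6 0.06
[[  2   2   3   2   3   2   2   2   2   2   2   2   3   3   2   2   3   2
    2   3   9  29  82 118 120  82  32   5   2   3   2   2   2   2]
 [  2   3   3   2   2   3   2   2   2   3   2   3   2   2   2   2   3   2
    3   8  26  67 110 123 109  58  14   4   1   2   1   1   1   2]
 [  2   3   2   3   3   2   2   2   2   3   2   2   2   2   2   3   2   2
    8  26  66 108 122 114  77  30   6   1   1   1   1   1   2   2]
 [  3   3   2   2   3   2   2   2   2   2   3   3   2   2   2   2   3   8
   25  65 107 122 115  78  33   7   2   1   2   2   2   1   1   1]
 [  3   3   2   2   2   2   2   3   2   2   2   2   2   2   2   2   7  21
   63 107 123 121  86  34   8   2   1   2   2   2   2   2   2   3]
 [  3   2   2   2   2   2   2   2   2   2   2   1   1   2   2   6  18  52
  104 121 121  94  46   9   3   2   2   2   3   3   3   3  
[... 1423 characters left out ...]
  17   8   8   7   7   7   6   5   4   4   4   4   4   5   4   4   4
    4   6  19  58 112 122 123 120  96  54  24  14  14  20  25  27]
 [ 11  10   9  10   8   9  10   9   9  10  10   9   8   9   9   9   9   9
   10   9  12  32  77  85  85  86  82  70  47  27  21  24  25  25]
 [ 19  18  19  19  19  19  19  19  19  18  19  19  19  18  18  18  19  20
   19  19  21  27  39  41  41  40  40  39  34  27  24  24  24  24]
 [ 23  23  24  24  24  23  23  23  23  24  24  23  23  24  24  23  23  23
   24  24  23  25  24  25  25  25  25  25  25  24  24  23  24  24]
 [ 24  23  23  24  24  24  24  24  23  24  24  24  24  25  24  24  24  23
   24  23  24  23  24  24  24  24  24  24  24  23  24  24  23  23]]
```

Run:
```python
from h import *
from scipy.optimize import least_squares
s=bot.read_state();i=cv2.imread('pics/w4.png').astype(int);red=i[...,2]-i[...,1]
ys,xs=np.where(red>80);k=(ys>240)&(ys<309)&(xs>275)&(xs<360);xs,ys=xs[k],ys[k]
P=onz('wrist',np.c_[xs,ys]+0.,.0952+.158,s)
R=np.array(s['tcp_rot']);Q=(P-s['position'])@R*1000   # tool coords mm
f=lambda p:np.hypot(Q[:,0]-p[0],Q[:,1]-p[1])-p[2]
r=least_squares(f,[0,0,13],loss='cauchy',f_scale=.5);print('n',len(xs),'centre tool',r.x,np.median(abs(f(r.x))), 'rows',ys.min(),ys.max())
mk=(ys>=301)&(ys<=306)&(xs>=334);q=Q[mk][:,:2].astype(np.float32)
vx,vy,cx,cy=cv2.fitLine(q,cv2.DIST_L2,0,.01,.01).ravel()
w=lambda v:np.degrees(np.arctan2(*(R@np.array([v[0],v[1],0]))[[1,0]]))
print('local',w((vx,vy)),'radial from fit',w(q.mean(0)-r.x[:2]),'from grip centre x=fit,y=0',w(q.mean(0)-[r.x[0],0]),'from (0,0)',w(q.mean(0)),q.mean(0))
```

```text
n 205 centre tool [ 0.84767056  0.05631088 13.4088289 ] 0.4027140246277927 rows 250 307
local -151.4419759925553 radial from fit 17.718671073353452 from grip centre x=fit,y=0 17.86279915748924 from (0,0) 19.729116176884773 [-12.438111  11.023465]
```

Cap mark and label now agree at about 18° yaw, so about +22.4° is needed about tool z. I'll carry the bottle over and turn it.

Call:
apply_moves --plan "0.05 0.1 0 0 0 0;0.1 0.2 0 0 0 0;0.15 0.32 0 0 0 0;0.17 0.36 0 0 0 0;0.17 0.36 0 0 0 0;0.17 0.36 0 0 0 0;0.17 0.36 0 0 0 0;0.17 0.36 0 0 0 0;0.17 0.36 0 0 0 0;0.17 0.36 0 0 0 0"

```text
time_s: 6.65
position: [0.5122, 0.0467, 0.2209]
tcp_rot: [[-0.928, 0.371, -0.002], [0.371, 0.929, 0.001], [0.002, -0.0, -1.0]]
force: [0.2, -0.4, -3.7]
opening: 0.514
grasp_force: 30.0
```

Call:
apply_moves --plan "0.17 0.36 0 0 0 0;0.17 0.36 0 0 0 0;0.17 0.36 0 0 0 0;0.14 0.3 0 0 0 0;0.1 0.2 0 0 0 0.006;0.05 0.05 0 0 0 0.012;0 0 0 0 0 0.016;0 0 0 0 0 0.016;0 0 0 0 0 0.012;0 0 0 0 0 0"

```text
time_s: 7.48
position: [0.5055, 0.1362, 0.2209]
tcp_rot: [[-0.717, 0.697, -0.002], [0.697, 0.717, 0.0], [0.002, -0.001, -1.0]]
force: [-0.4, 0.0, -3.9]
opening: 0.516
grasp_force: 30.0
```

Run:
```python
from h import *
import pickle
s=bot.read_state();i=capture('wrist')[:,:,::-1].copy();cv2.imwrite('pics/w5.png',i);pickle.dump(s,open('s5.pkl','wb'))
print(s['time_s'],s['position'],np.round(s['tcp_rot'],3).tolist(),s['qvel'])
cv2.imwrite('pics/c5.png',cv2.resize(i[100:310,190:470],(800,600),interpolation=2))
```

```text
7.4833 [0.50548458 0.13620509 0.22085939] [[-0.717, 0.697, -0.002], [0.697, 0.717, 0.0], [0.002, -0.001, -1.0]] [-0.25721296  0.02012751 -0.23312617 -0.21782769 -0.01425746 -6.15468368]
```

View pics/c5.png

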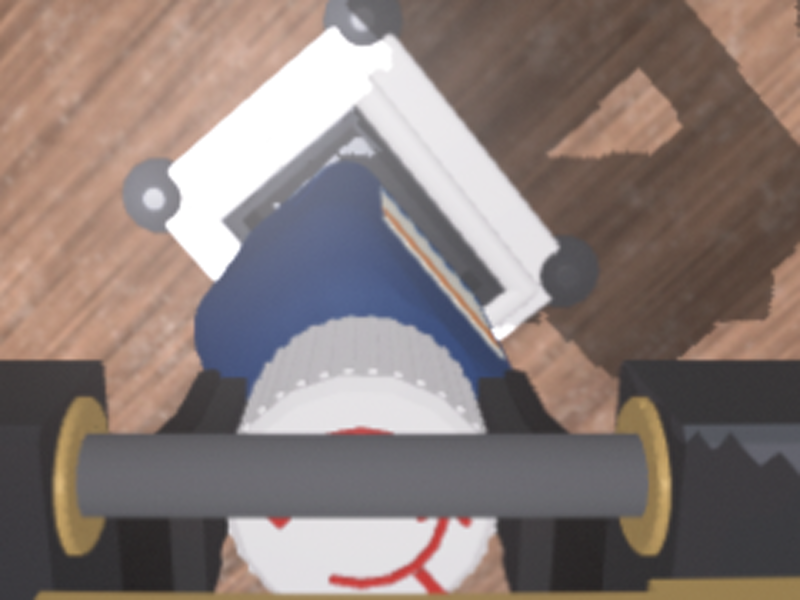

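The bottle hangs above the well. The label's edge runs from crop (381,190) to (503,355). The stand's right outer edge runs (392,38) to (560,245), and its well edge (358,108) to (503,288). I'll compare the directions.

Run:
```python
from h import *
import pickle
s=pickle.load(open('s5.pkl','rb'));c=lambda p:np.array(p)*[280/800,210/600]+[190,100]
def a(p,q,z):
    d=onz('wrist',[c(q),c(p)],z,s);d=d[0]-d[1];return round(np.degrees(np.arctan2(d[1],d[0])),1)
zb=.0943
for z in(.02,.08):print('label lower',a((381,212),(500,355),zb+z),'upper',a((381,190),(503,352),zb+z))
print('foot',a((392,38),(560,245),.008),'well',a((358,108),(503,288),.048),'shell',a((378,85),(530,285),.048))
i=cv2.imread('pics/w5.png').astype(int);d=i[...,0]-i[...,2]
# label pixel: red>=blue-10 between blue sides; scan columns upward edge
for y in range(168,224,4):
    r=d[y,318:372];print(y,r[::2].tolist())
```

```text
label lower -4.4 upper -7.0
label lower -4.4 upper -7.0
foot -3.8 well -4.8 shell -6.1
168 [31, 29, 27, 6, 28, 6, 5, 4, 3, 4, 4, 1, 1, 1, 1, 0, 0, 1, 0, 0, 0, 0, 0, -1, 0, 0, 0]
172 [30, 30, 29, -26, -9, 6, 17, 5, 5, 4, 5, 3, 3, 0, 1, 1, 1, 0, 0, 0, 1, 0, 0, -1, -1, 1, 0]
176 [36, 32, 31, 5, -56, -39, -8, 20, 7, 4, 4, 3, 4, 3, 2, 1, 0, 1, 0, 0, 1, 0, 1, 0, 1, 1, 1]
180 [41, 39, 36, 33, 23, -26, -73, -15, -3, 31, 6, 4, 4, 4, 3, 3, 2, 0, 1, 0, 1, 0, 1, 1, 1, 1, 1]
184 [43, 43, 41, 39, 36, 34, 16, -36, -67, -12, -2, 17, 5, 5, 5, 4, 4, 3, 0, 1, 0, 1, 1, 1, 0, 0, 0]
188 [47, 46, 45, 45, 43, 38, 37, 33, 1, -59, -41, -8, 26, 12, 4, 4, 4, 4, 5, 2, 0, 0, 0, 0, 0, 0, 0]
192 [49, 50, 49, 48, 47, 45, 40, 39, 37, 28, -19, -80, -18, -4, 35, 7, 3, 4, 5, 3, 3, 1, 0, 1, 0, 0, 0]
196 [53, 53, 52, 52, 50, 49, 49, 45, 40, 40, 39, 22, -30, -74, -15, -1, 14, 3, 2, 4, 3, 3, 1, 0, 1, 0, 0]
200 [56, 57, 56, 57, 56, 52, 52, 50, 48, 42, 40, 40, 37, 0, -66, -42, -9, 29, 16, 3, 4, 4, 4, 4, 1, 0, 0]
204 [58, 59, 59, 59, 59, 60, 58, 54, 53, 52, 48, 42, 42, 40, 35, -7, -84, -31, -9, 32, 5, 4, 4, 0, 0, 0, 1]
208 [60, 59, 60, 60, 60, 60, 62, 61, 60, 59, 54, 51, 45, 43, 43, 41, 20, -28, -72, -16, 15, 1, 0, 1, 1, 1, 1]
212 [0, 1, 3, 3, 5, 15, 53, 60, 60, 61, 60, 61, 59, 49, 44, 44, 43, 41, 3, -61, -49, 15, 1, 0, 1, 1, 1]
216 [1, 1, 0, 1, 1, 1, 1, 1, 0, 10, 41, 55, 61, 61, 60, 47, 45, 44, 43, 37, 0, -76, -1, 0, 0, -12, -42]
220 [1, 1, 1, 1, 1, 1, 0, 0, 0, 1, 1, 1, 13, 55, 62, 62, 59, 47, 45, 44, 43, 23, -27, -23, -44, -47, -50]
```

The label's orange stripe gives about -4.3° against the stand's -4.6°, so the bottle is aligned and centred. Now I lower it.

Call:
apply_moves --plan "0 0 0.05 0 0 0;0 0 0.12 0 0 0;0 0 0.16 0 0 0;0 0 0.16 0 0 0;0 0 0.16 0 0 0;0 0 0.12 0 0 0;0 0 0.08 0 0 0;0 0 0.06 0 0 0;0 0 0.06 0 0 0;0 0 0 0 0 0"

```text
time_s: 8.37
position: [0.5064, 0.1352, 0.1725]
tcp_rot: [[-0.718, 0.696, -0.001], [0.696, 0.718, -0.0], [0.001, -0.001, -1.0]]
force: [-0.7, -0.1, -2.9]
opening: 0.515
grasp_force: 30.0
```

Call:
apply_moves --plan "0 0 0.04 0 0 0;0 0 0.06 0 0 0;0 0 0.06 0 0 0;0 0 0.06 0 0 0;0 0 0.06 0 0 0;0 0 0 0 0 0"

```text
time_s: 8.87
position: [0.5063, 0.1352, 0.1584]
tcp_rot: [[-0.718, 0.696, -0.001], [0.696, 0.718, -0.0], [0.001, -0.001, -1.0]]
force: [-0.6, -0.0, -4.4]
opening: 0.511
grasp_force: 30.0
```

Call:
apply_moves --plan "0 0 0.06 0 0 0;0 0 0.07 0 0 0;0 0 0.07 0 0 0;0 0 0.07 0 0 0;0 0 0.06 0 0 0;0 0 0.05 0 0 0;0 0 0.04 0 0 0;0 0 0.03 0 0 0;0 0 0 0 0 0;0 0 0 0 0 0"

```text
time_s: 9.7
position: [0.5066, 0.1352, 0.1365]
tcp_rot: [[-0.718, 0.696, -0.0], [0.696, 0.718, -0.0], [-0.0, -0.0, -1.0]]
force: [0.5, -0.8, -3.9]
opening: 0.511
grasp_force: 30.0
```

Call:
apply_moves --plan "0 0 0.02 0 0 0;0 0 0.02 0 0 0;0 0 0.02 0 0 0;0 0 0 0 0 0;0 0 0 0 0 0"

```text
time_s: 10.12
position: [0.507, 0.1355, 0.1344]
tcp_rot: [[-0.718, 0.696, 0.001], [0.696, 0.718, 0.0], [-0.001, 0.001, -1.0]]
force: [-1.6, 1.5, 3.9]
opening: 0.516
grasp_force: 30.0
```

Call:
apply_moves --plan "0 0 0.02 0 0 0;0 0 0.02 0 0 0;0 0 0.02 0 0 0;0 0 0 0 0 0;0 0 0 0 0 0"

```text
time_s: 10.53
position: [0.507, 0.1355, 0.1313]
tcp_rot: [[-0.718, 0.696, 0.001], [0.696, 0.718, 0.0], [-0.001, 0.001, -1.0]]
force: [-2.2, 2.6, 6.8]
opening: 0.515
grasp_force: 30.0
```

Contact came at the expected seated height (0.1345), and the spring is following its curve. I'll press to about 5.5 mm.

Call:
apply_moves --plan "0 0 0.015 0 0 0;0 0 0.015 0 0 0;0 0 0.015 0 0 0;0 0 0 0 0 0;0 0 0 0 0 0"

```text
time_s: 10.95
position: [0.507, 0.1355, 0.1293]
tcp_rot: [[-0.718, 0.696, 0.001], [0.696, 0.718, 0.0], [-0.001, 0.001, -1.0]]
force: [-2.6, 1.1, 8.5]
opening: 0.516
grasp_force: 30.0
```

Call:
apply_moves --plan "0 0 0.015 0 0 0;0 0 0.01 0 0 -0.004;0 0 0 0 0 -0.008;0 0 0 0 0 -0.01;0 0 0 0 0 -0.01;0 0 0 0 0 0"

```text
time_s: 11.45
position: [0.5077, 0.1353, 0.1284]
tcp_rot: [[-0.844, 0.537, 0.003], [0.537, 0.844, 0.0], [-0.003, 0.002, -1.0]]
force: [-1.8, 1.3, 9.9]
opening: 0.517
grasp_force: 30.0
```

Run:
```python
from h import *
s=bot.read_state();print(s['position'],s['force'],s['moment'],s['joint_positions'])
i=capture('wrist')[:,:,::-1].copy();cv2.imwrite('pics/w6.png',i);cv2.imwrite('pics/c6.png',cv2.resize(i[100:310,190:470],(800,600),interpolation=2))
```

```text
[0.50770501 0.13529906 0.12839507] [-1.82817469  1.33699026  9.89734519] [ 0.01786616  0.33121608 -0.01564868] [ 2.72957314e+00  3.04785100e+01  1.01575658e+02 -8.20390596e-03
  4.77740721e+01 -5.47811651e+01]
```

View pics/c6.png

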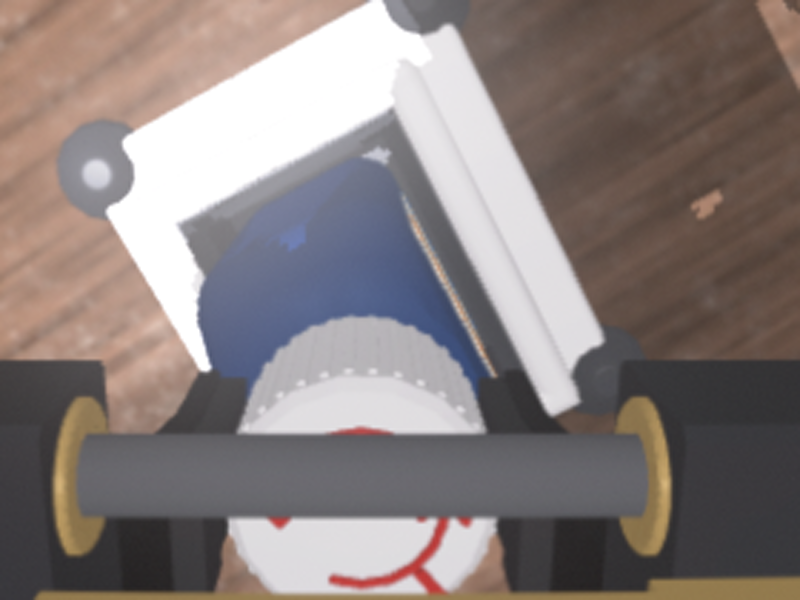

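The bottle sits parallel in the well. The cap turned with the gripper (mark still at (425,580)) while the bottle stayed put: 11.7° so far. I continue to about 60°.

Call:
apply_moves --plan "0 0 0 0 0 -0.012;0 0 0 0 0 -0.016;0 0 0 0 0 -0.016;0 0 0 0 0 -0.016;0 0 0 0 0 -0.016;0 0 0 0 0 -0.016;0 0 0 0 0 -0.016;0 0 0 0 0 -0.016;0 0 0 0 0 -0.01;0 0 0 0 0 0"

```text
time_s: 12.33
position: [0.5077, 0.1351, 0.1284]
tcp_rot: [[-0.962, -0.272, 0.003], [-0.272, 0.962, -0.0], [-0.003, -0.001, -1.0]]
force: [-1.6, -0.0, 9.6]
opening: 0.512
grasp_force: 30.0
```

Call:
apply_moves --plan "0 0 0 0 0 0;0 0 0 0 0 0"

```text
time_s: 12.5
position: [0.5077, 0.135, 0.1284]
tcp_rot: [[-0.963, -0.27, 0.003], [-0.27, 0.963, -0.0], [-0.003, -0.001, -1.0]]
force: [-1.6, 0.4, 9.1]
opening: 0.515
grasp_force: 30.0
```

Run:
```python
from h import *
s=bot.read_state();R=s['tcp_rot'];print(s['position'],s['force'],s['moment'],np.degrees(np.arctan2(R[1][0],R[0][0]))-135.9)
i=capture('wrist')[:,:,::-1].copy();cv2.imwrite('pics/w7.png',i)
a=cv2.imread('pics/w6.png').astype(int);b=i.astype(int)
for n in(a,b):
    r=n[...,2]-n[...,1];ys,xs=np.where(r[296:306,325:352]>80);print('mark',xs.mean()+325,ys.mean()+296,len(xs))
```

```text
[0.50771733 0.13503858 0.12840672] [-1.5726704   0.43602188  9.12668938] [-0.10687215  0.351929    0.14984249] -300.2334356328229
mark 334.69565217391306 300.768115942029 69
mark 334.8358208955224 300.7910447761194 67
```

The cap turned 59.8° with no slip. I lift it straight off.

Call:
apply_moves --plan "0 0 -0.04 0 0 0;0 0 -0.05 0 0 0;0 0 -0.05 0 0 0;0 0 -0.05 0 0 0;0 0 -0.05 0 0 0;0 0 0 0 0 0"

```text
time_s: 13.05
position: [0.5068, 0.1352, 0.1391]
tcp_rot: [[-0.963, -0.269, 0.0], [-0.269, 0.963, 0.0], [-0.0, -0.0, -1.0]]
force: [-0.4, 0.5, -1.3]
opening: 0.514
grasp_force: 30.0
```

Call:
apply_moves --plan "0 0 -0.05 0 0 0;0 0 -0.06 0 0 0;0 0 -0.08 0 0 0;0 0 -0.08 0 0 0;0 0 -0.08 0 0 0;0 0 -0.08 0 0 0;0 0 -0.08 0 0 0;0 0 0 0 0 0"

```text
time_s: 13.72
position: [0.5072, 0.1353, 0.1655]
tcp_rot: [[-0.963, -0.269, 0.002], [-0.269, 0.963, 0.0], [-0.002, -0.0, -1.0]]
force: [-0.1, -0.6, -0.4]
opening: 0.516
grasp_force: 30.0
```

Call:
apply_moves --plan "0 0 -0.1 0 0 0;0 0 -0.14 0 0 0;0 0 -0.16 0 0 0;0 0 -0.16 0 0 0;0 0 -0.16 0 0 0;0 0 -0.14 0 0 0;0 0 -0.08 0 0 0;0 0 -0.04 0 0 0;0 0 0 0 0 0;0 0 0 0 0 0"

```text
time_s: 14.55
position: [0.5064, 0.1352, 0.2135]
tcp_rot: [[-0.963, -0.269, -0.0], [-0.269, 0.963, -0.0], [0.0, 0.0, -1.0]]
force: [-0.4, 0.3, 0.3]
opening: 0.513
grasp_force: 30.0
```

Run:
```python
from h import *
s=bot.read_state();print(s['time_s'],s['position'],s['force'],s['qvel'])
a=capture('side')[:,:,::-1];t=capture('top')[:,:,::-1]
cv2.imwrite('pics/c8.png',np.hstack([cv2.resize(a[90:290,270:430],(400,500),interpolation=2),cv2.resize(t[130:250,230:326],(400,500),interpolation=2)]))
```

```text
14.55 [0.50639614 0.13519839 0.21346228] [-0.37129624  0.34269797  0.30668924] [-0.0221496   0.44272857  0.13160222  0.07288138 -0.02008575 -0.12415707]
```

View pics/c8.png

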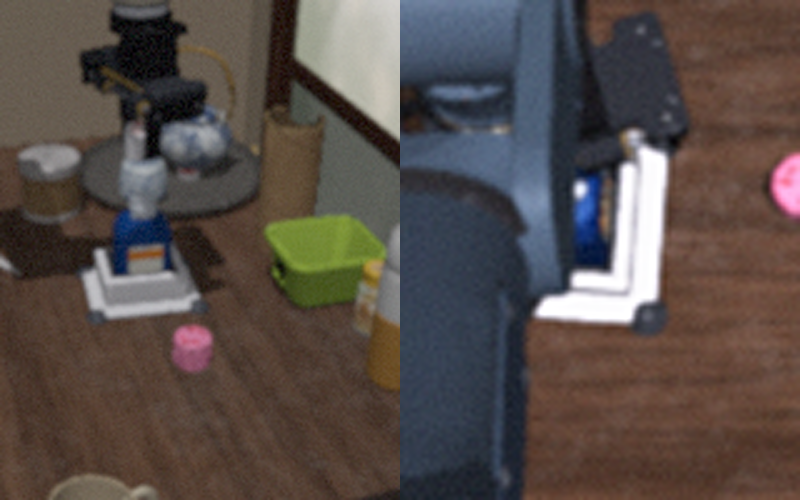

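The side view shows the bottle upright in the stand at (145,235) with its neck bare. The cap is in the fingers above it at (135,140), and the drum, tray and pink cap are untouched. Handing in.

```bash
python3 -c "
from rig import bot
print(bot.hand_in())"
```

```text
the job is handed in; nothing more can be done
None
```

I handed the job in at about 14.7 s of the 46 s allowed: the bottle is seated in the stand's well, its cap was pressed, turned about 60° and lifted off, and the gripper still holds the cap upright about 6 cm above the open mouth.

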